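Load the kit carrier and hold it up level

TASK

Stand the loose yellow sleeve on the empty pedestal of the blue kit carrier, over its red pin, and let go of it while the carrier is still on its stand. Then take the carrier by its black handle, lift it at least 5 cm clear of the stand, keeping it level all the while with both sleeves seated on their pedestals, and finish while holding it up there steady and level. Leave the can, the jar, the carton and the wrench where they are.

Things in the scene. Friction and masses are not known exactly. Their poses are not given: they have to be found in the camera images.
- carrier: Blue kit carrier, about 0.35 kg empty: a flat plate 250 (its x) x 80 (its y) x 8 mm, with a mast in the middle (10 mm thick along x, 50 mm wide along y) that bears a handle, and two round steel pedestals 95 mm either side of the mast along its x axis. It rests loose on the stand's two cross bars. Origin: centre of the plate's underside; z up. Any yaw.
- handle (a point): Centre of the carrier's black bar handle, 140 mm above the carrier's underside. The bar runs along the carrier's y (90 mm long), is 18 mm thick along the carrier's x (pinch it across this) and 26 mm tall. Axes as the carrier's. The tops of seated sleeves are 42 mm lower than this point and 72 mm or more away along x.
- empty_seat (a point): Centre of the top face of the carrier's EMPTY pedestal, 95 mm along the carrier's +x, 48 mm above its underside. The pedestal is 36 mm in diameter and 40 mm tall above the plate; from its top stands a red pin 19 mm in diameter and 22 mm tall, tapering to 8 mm over the upper 10 mm. A seated sleeve stands on this face with the pin in its hole, its centre 25 mm above this point. Axes as the carrier's.
- full_seat (a point): The same point of the other pedestal, 95 mm along the carrier's -x, where a sleeve is already seated.
- sleeve: The loose yellow sleeve, same body as sleeve_center. Origin: centre of its underside.
- sleeve_center (a point): Centre (half-way up, on the axis) of the loose yellow metal sleeve: a plain round tube standing upright on the black rubber mat, 46 mm outside diameter, 28 mm bore, 50 mm tall, 0.1 to 0.22 kg. z is its axis.
- fitted_center (a point): Centre of the other, identical yellow sleeve, which already sits on the carrier's other pedestal. z is its axis.
- stand: Fixed low stand under the carrier: dark plate 240 x 90 x 10 mm with two wooden cross bars, 20 mm wide, 200 mm apart, their tops 40 mm above the bench. Origin: centre of the underside; yaw nearly that of the carrier.
- stand_top (a point): Middle of the stand at the height of its bars' tops, 40 mm above the bench.
- mat: Fixed black rubber mat, 130 x 130 x 4 mm, on which the loose sleeve stands. Origin: centre of the underside.
- can: Upright can with a red band, 60 mm in diameter, 150 mm tall. Origin: centre of the underside. Bystander, leave it alone.
- jar: Blue jar with a white cap, 70 mm in diameter, 80 mm tall. Origin: centre of the underside. Bystander, leave it alone.
- carton: Taped cardboard carton 110 x 90 x 70 mm. Origin: centre of the underside. Bystander, leave it alone.
- wrench: Wrench 140 mm long lying on the bench. Origin: near its middle, underneath. Bystander, leave it alone.
There are look-alikes about, which are no part of the job. What is shaped like the part that bears fitted_center but green or turquoise is not meant. Leave any green look-alike of the sleeve alone.

How it is judged:
On the way, in this order (a step that is already met when the one before it is completed fails the run):
1. the loose sleeve is seated over the pin on the empty pedestal and let go, the carrier still on its stand (z of sleeve_center in the frame of empty_seat between 0.019 and 0.031 m and distance between sleeve_center and empty_seat below 0.033 m and angle between the z axis of each of sleeve_center, fitted_center and the z axis of carrier, either way round below 0.15 rad and z of fitted_center in the frame of full_seat between 0.019 and 0.031 m and distance between fitted_center and full_seat below 0.033 m and z of carrier in the frame of stand_top below 0.006 m and contact force between the fingers and sleeve below 0.1 N and linear speed of sleeve below 0.03 m/s), for 0.2 s.
2. the carrier is lifted clear of the stand with both sleeves seated (z of sleeve_center in the frame of empty_seat between 0.019 and 0.031 m and distance between sleeve_center and empty_seat below 0.033 m and angle between the z axis of each of sleeve_center, fitted_center and the z axis of carrier, either way round below 0.15 rad and z of fitted_center in the frame of full_seat between 0.019 and 0.031 m and distance between fitted_center and full_seat below 0.033 m and z of carrier in the frame of stand_top above 0.045 m and contact force between the fingers and carrier above 1 N), for 0.2 s.
At the end, for the whole second after the job is handed in: The gripper holds the carrier over 45 mm above the stand's bars, off the stand, within 0.12 rad of level, under 20 mm/s and 0.15 rad/s; both sleeves sit on their pedestals (centre 19 to 31 mm above the top face, within 33 mm of its centre, axis within 0.15 rad) (all of step 2 and angle between carrier's own z axis and vertical below 0.12 rad and linear speed of carrier below 0.02 m/s and angular speed of carrier below 0.15 rad/s and contact force between carrier and stand below 0.1 N); the arm keeps its last pose, push and grip.
It fails at once if the carrier is tipped more than 0.3 rad (angle between carrier's own z axis and vertical above 0.3 rad).
It fails at once if the can is pushed more than 30 mm or knocked over (distance of can from where it was at the start of the episode above 0.03 m or angle between can's own z axis and vertical above 0.5 rad).
It fails at once if the jar is pushed more than 30 mm or knocked over (distance of jar from where it was at the start of the episode above 0.03 m or angle between jar's own z axis and vertical above 0.5 rad).
It fails at once if the carton is pushed more than 30 mm or knocked over (distance of carton from where it was at the start of the episode above 0.03 m or angle between carton's own z axis and vertical above 0.5 rad).
It fails at once if the wrench is pushed more than 30 mm or knocked over (distance of wrench from where it was at the start of the episode above 0.03 m).
It also fails if it takes over 64 s, if anything falls off the work surface, if the arm or the gripper's body presses on something with over 40 N, if the wrist force passes 120 N, or if a joint passes its speed limit or range.

ROBOT

A 7-joint arm with a two-finger parallel gripper is mounted at the origin on the work surface. World frame = base frame: x ahead of the robot, y to its left, z up, the work surface at z = 0. Lengths are in m, angles in rad, forces in N, time in s.
With the tool pointing down it reaches from about 0.4 to 0.85 m from the base axis. Payload 10.4 kg.
Tool frame: the origin (TCP) lies at the very end of the fingers, on their centre line; the grasp point (between the pads) lies r.pinch_z behind it (r.pinch_z is the distance from the TCP to the grasp point, in m); z points along the fingers, x is the direction in which the jaws open and shut, and the axes are right-handed (so a half turn about z gives the same grasp; the last joint's range is limited). The gripper opens to 87 mm and grips with 3 to 60 N. Pads are 19 mm wide; open, the fingers measure 117 mm over their backs; the gripper's body (75 mm by 190 mm) begins 51 mm behind the grasp point.
Start: joints at [-1.341, 0.332, -0.065, 1.46, 0.022, 1.35, -0.088], TCP at [0.156, 0.605, 0.223] pointing down, gripper open.
Joint ranges: [-2.6, 2.6], [-0.5, 2.12], [-1.47, 1.34], [0.16, 2.42], [-1.27, 4.41], [0.06, 2.06], [-2.6, 2.6]. Speed limits (rad/s): [2.22, 2.22, 2.79, 2.79, 3.14, 3.14, 3.14].

INTERFACE

Orientations are given as a unit quaternion [x, y, z, w].
In Python, from bench import r gives the robot as it stands.
- The arm moves only by the tool carry_out, never from a script. Its argument "increments" is text: rows parted by semicolons, each of 7 numbers parted by spaces: the turn, a rotation vector about the tool's x, y, z in degrees, then the shift along the tool's x, y, z in m, then the finger opening in m, from 0 to 0.087. A call has exactly 5 rows; each row is the pose to reach, as a shift and turn from the pose measured when the call began, along the tool's axes at that moment; what a row does not reach only later rows make up. A row lasts 1/8 s, in which the tool goes at most 62.5 mm and 10.7 degrees, less where a joint would pass 70% of its speed; a pose out of reach is approached as far as the arm can. A call with a gripper value outside its range is refused whole. The fingers move at their own pace and stop on an object; "squeeze" is the grip in N (left out, the last holds). Time passes only in rows, so rows that repeat a pose let the fingers close, or fill a call up. It gives the time, the measured TCP pose, the force and the opening at its end, in the units of the state.
- r.read_state(): the state, without advancing time (a new reading comes with each control period).
- r.camera(name): name is "side" or "top" or "wrist"; returns (picture, depth): 480x640x3 uint8, blue, green, red; 480x640 float32, m along the optical axis (not along the pixel's ray), 0 where there is no reading.
- r.camera_model(name): a dict with "K" (3x3 intrinsics, pixels), "extrinsics" (4x4, takes a point from camera to world coordinates). Camera axes: x right, y down, z forward; pixel columns grow to the right and rows downward; lengths in m; the calibration is good to about 2 mm. A picture is of the moment at which its call begins: read the wrist's pose just before it. camera_model takes no time and is no camera call; for the wrist camera it gives the pose at the moment of the call.
- r.close_job(): hands the job in, once; it reports no verdict.
The state is a dict: "time": time; "joint_positions": joint angles; "joint_vel": joint speeds; "joint_torque": joint torques, N m; "ee_pos": TCP position; "eef_rot": TCP orientation; "ft_force": force on the tool from outside, world axes, zero at the start; "torque": the same for the moment, N m; "width": finger opening in m.
Only numpy, scipy, OpenCV 4.12 (cv2) and the standard library are available. Lean on these libraries where they do the work, as an engineer would, in place of code of your own. Each camera call takes 0.05 s, during which the arm holds its last target.

## Working session

There is one attempt and no reset: what is moved stays moved. The work goes in short steps, Python scripts to look and compute and a tool call to move; the robot and the scene stay as the last step left them, time stands still between calls to the robot, and variables do not carry over. Pictures are saved under pics/ and viewed, and the job is handed in when it is done.

Besides the shell and the picture viewer there is one more tool, called after "Call:" as name(argument=value, ...) on one line, values as JSON. carry_out: Moves the arm, as the interface text tells. Its arguments: {"type":"object","properties":{"increments":{"type":"string"},"squeeze":{"type":"number"}},"required":["increments"]}

```bash
mkdir -p pics; cat > h.py <<'E'
import numpy as np,cv2
from bench import r
def grab(n,tag):
    m=r.camera_model(n); im,d=r.camera(n)
    cv2.imwrite(f'pics/{tag}.png',im); np.savez(f'pics/{tag}.npz',im=im,d=d,K=m['K'],E=m['extrinsics']); return im,d,m
def cloud(tag):
    z=np.load(f'pics/{tag}.npz'); d=z['d'];K=z['K'];E=z['E']
    v,u=np.mgrid[:480,:640]
    P=np.stack([(u-K[0,2])/K[0,0]*d,(v-K[1,2])/K[1,1]*d,d,np.ones_like(d)],-1)@E.T
    P=P[...,:3].copy(); P[d==0]=np.nan
    return z['im'],P
E
python3 - <<'E'
from h import *
s=r.read_state();print({k:np.round(v,3) for k,v in s.items()},r.pinch_z)
for n in('side','top'):
    grab(n,n+'0'); print(n,np.round(r.camera_model(n)['extrinsics'],3).tolist(), r.camera_model(n)['K'][0])
E
```

```text
{'time': np.float64(0.0), 'joint_positions': array([-1.341,  0.333, -0.065,  1.461,  0.022,  1.35 , -0.089]), 'joint_vel': array([ 0.001,  0.001, -0.   , -0.001, -0.   , -0.   ,  0.001]), 'joint_torque': array([-1.0000e-03, -6.2325e+01,  2.4000e-02, -3.8991e+01, -6.2000e-02,
        4.0000e-02,  0.0000e+00]), 'ee_pos': array([0.156, 0.605, 0.222]), 'eef_rot': array([ 0.791,  0.612, -0.001,  0.   ]), 'ft_force': array([-0.035,  0.348, -0.434]), 'torque': array([ 0.015, -0.004,  0.02 ]), 'width': np.float64(0.087)} 0.0187
side [[0.984, -0.13, 0.12, 0.456], [-0.176, -0.637, 0.751, -0.964], [-0.021, -0.76, -0.65, 0.985], [0.0, 0.0, 0.0, 1.0]] [519.52602594   0.         328.20870582]
top [[-0.017, -0.987, 0.162, 0.409], [-1.0, 0.018, 0.005, 0.01], [-0.008, -0.162, -0.987, 1.315], [0.0, 0.0, 0.0, 1.0]] [474.83842878   0.         335.37453995]
```

View pics/side0.png

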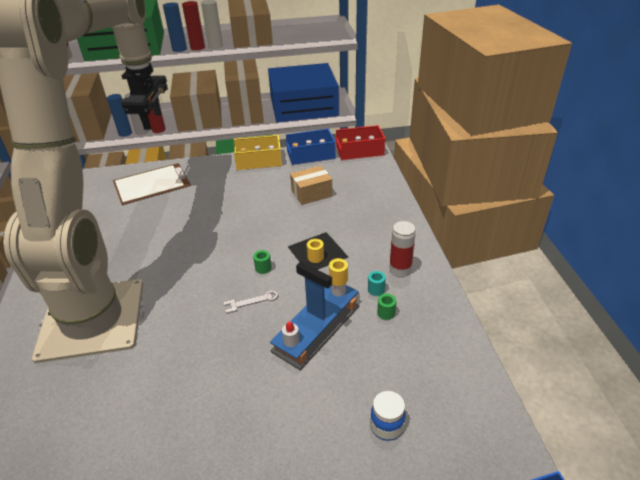

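View pics/top0.png

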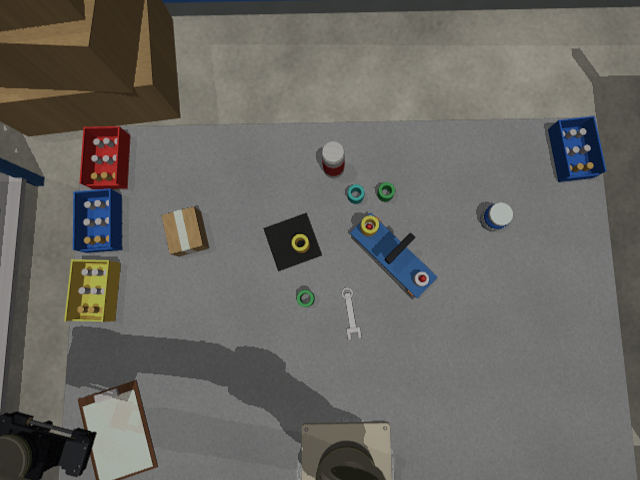

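The loose yellow sleeve stands on the black mat at top(300,243). The other yellow one, top(370,225), is already on the carrier. The greens at (386,191) and (305,297) and the turquoise at (356,193) are look-alikes. The empty red pin is at (422,279). Next I'll enlarge this area and measure.

```bash
python3 - <<'E'
from h import *
im,P=cloud('top0')
cv2.imwrite('pics/crop0.png',cv2.resize(im[180:310,255:455],None,fx=4,fy=4,interpolation=cv2.INTER_CUBIC))
ims,Ps=cloud('side0')
def rep(nm,im,P):
    hsv=cv2.cvtColor(im,cv2.COLOR_BGR2HSV); H,S,V=[hsv[...,i].astype(int) for i in range(3)]
    reg=(P[...,0]>.3)&(P[...,0]<.95)&(abs(P[...,1])<.45)&(P[...,2]<.3)
    for c,m in dict(yellow=(H>18)&(H<35)&(S>130)&(V>90),red=((H<6)|(H>174))&(S>150)&(V>80),blue=(H>100)&(H<125)&(S>120)).items():
        m=(m&reg).astype(np.uint8); n,l,st,ce=cv2.connectedComponentsWithStats(m)
        for i in range(1,n):
            if st[i,4]>15:
                q=P[l==i]; zm=np.percentile(q[:,2],97); t=q[q[:,2]>zm-.006]
                # circle/extents of top layer
                (cx,cy),rad=cv2.minEnclosingCircle(t[:,:2].astype(np.float32))
                print(nm,c,ce[i].round(),st[i,4],'ztop',zm.round(4),'mean',t.mean(0).round(4),'mec',round(cx,4),round(cy,4),round(rad,4))
rep('top',im,P);rep('side',ims,Ps)
# handle: dark pts height .15-.2
for nm,I,Q in(('top',im,P),('side',ims,Ps)):
    k=(Q[...,2]>.18)&(Q[...,2]<.21)&(Q[...,0]>.4)&(Q[...,0]<.8)&(abs(Q[...,1])<.3)&(I.max(-1)<70)
    q=Q[k]; print(nm,'handle',k.sum(),q.mean(0).round(4),np.percentile(q[:,2],97)); 
    b=cv2.minAreaRect(q[:,:2].astype(np.float32)); print(b)
    # blue plate
    hsv=cv2.cvtColor(I,cv2.COLOR_BGR2HSV)
    k=(hsv[...,0]>100)&(hsv[...,0]<125)&(hsv[...,1]>120)&(abs(Q[...,2]-.048)<.006)&(Q[...,0]>.4)&(Q[...,0]<.8)&(Q[...,1]>-.3)&(Q[...,1]<.1)
    q=Q[k];print('plate',len(q),np.median(q[:,2]),cv2.minAreaRect(q[:,:2].astype(np.float32)))
E
```

```text
top yellow [369. 225.] 191 ztop 0.1416 mean [ 0.6189 -0.0703  0.1387] mec 0.6197 -0.0707 0.0226
top yellow [300. 242.] 187 ztop 0.0589 mean [0.5894 0.1112 0.0555] mec 0.5891 0.1121 0.0226
top red [369. 226.] 21 ztop 0.1145 mean [ 0.6201 -0.0703  0.1116] mec 0.6186 -0.0692 0.0048
top red [422. 278.] 29 ztop 0.112 mean [ 0.4833 -0.2031  0.109 ] mec 0.4832 -0.2023 0.0068
top blue [490. 220.] 120 ztop 0.0605 mean [ 0.6442 -0.4002  0.0571] mec 0.6468 -0.4141 0.0326
top blue [394. 257.] 2028 ztop 0.0538 mean [ 0.5433 -0.1387  0.0529] mec 0.5528 -0.1371 0.1286
side yellow [315. 250.] 382 ztop 0.0549 mean [0.591  0.1108 0.0523] mec 0.5907 0.1122 0.0254
side yellow [338. 271.] 434 ztop 0.1393 mean [ 0.6202 -0.076   0.1381] mec 0.6042 -0.1055 0.0607
side red [401. 257.] 403 ztop 0.1024 mean [ 0.8011 -0.006   0.1005] mec 0.8033 0.0021 0.0259
side red [289. 326.] 49 ztop 0.1097 mean [ 0.4854 -0.2069  0.1073] mec 0.4857 -0.2079 0.0072
side blue [315. 316.] 2225 ztop 0.1517 mean [ 0.5546 -0.1446  0.1546] mec 0.5592 -0.1496 0.0338
side blue [377. 420.] 108 ztop 0.0594 mean [ 0.63   -0.4386  0.0561] mec 0.6333 -0.4332 0.02
side blue [402. 419.] 33 ztop 0.0592 mean [ 0.6739 -0.4454  0.0562] mec 0.6738 -0.4419 0.0121
top handle 283 [ 0.551  -0.136   0.1932] 0.19748584447704776
((0.5518240928649902, -0.13665133714675903), (0.01682526431977749, 0.0883021131157875), 43.60127258300781)
plate 1942 0.04859647136361134 ((0.551612377166748, -0.13670724630355835), (0.24862809479236603, 0.07853546738624573), 44.13090896606445)
side handle 322 [ 0.5538 -0.1426  0.1896] 0.1942754124181412
((0.5540392398834229, -0.13981883227825165), (0.020145323127508163, 0.09201488643884659), 42.511634826660156)
plate 1628 0.04703203021903879 ((0.5534268617630005, -0.13947634398937225), (0.24940447509288788, 0.08052141219377518), 44.62376022338867)
```

View pics/crop0.png

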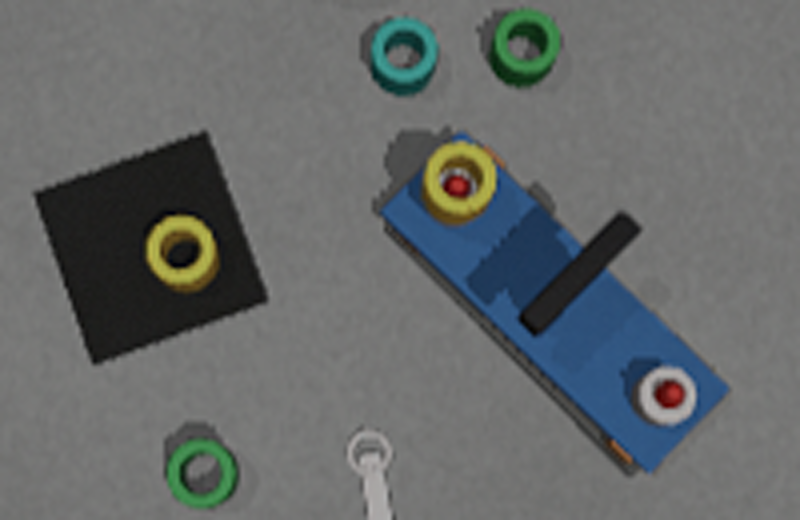

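The crop confirms it: the loose sleeve is the yellow ring on the mat, and the pin and pedestal stand empty at the carrier's lower right end. Now I'll plan the moves.

```bash
cat >> h.py <<'E'
from scipy.spatial.transform import Rotation as Ro
def plan(pos,yaw_deg,n=None):
    s=r.read_state(); p=np.array(s['ee_pos']); R=Ro.from_quat(s['eef_rot'])
    y=np.radians(yaw_deg); T=Ro.from_matrix(np.array([[np.cos(y),np.sin(y),0],[np.sin(y),-np.cos(y),0],[0,0,-1]]).T.T)
    d=R.inv().apply(np.array(pos)-p); rv=np.degrees((R.inv()*T).as_rotvec())
    x=R.apply([1,0,0]); print('t',round(float(s['time']),2),'yaw now',np.degrees(np.arctan2(x[1],x[0])).round(2),'p',p.round(4),'w',round(float(s['width']),4),'f',np.round(s['ft_force'],1))
    print('turn',rv.round(2),'shift',d.round(4))
E
python3 -c "
from h import *
plan((.59,.1115,.2),-45.7)"
```

```text
t 0.1 yaw now 75.52 p [0.1562 0.6048 0.2219] w 0.087 f [-0.6 -0.4  0.1]
turn [8.0000e-02 4.0000e-02 1.2122e+02] shift [-0.3691  0.5434  0.0223]
```

Call:
carry_out(increments="0 0 9 -0.027 0.040 0.002 0.087; 0 0 18 -0.055 0.081 0.004 0.087; 0 0 27 -0.083 0.122 0.006 0.087; 0 0 36 -0.111 0.163 0.008 0.087; 0 0 45 -0.138 0.204 0.009 0.087")

```text
time: 0.72
ee_pos: [0.32, 0.4186, 0.2127]
eef_rot: [0.965, 0.261, -0.0, 0.001]
ft_force: [0.6, -0.2, -0.3]
width: 0.087
```

```bash
python3 -c "
from h import *
plan((.59,.1115,.2),-45.7)"
```

```text
t 0.72 yaw now 30.22 p [0.32   0.4186 0.2127] w 0.087 f [ 0.6 -0.2 -0.3]
turn [1.000e-01 2.000e-02 7.592e+01] shift [0.0787 0.4013 0.013 ]
```

Call:
carry_out(increments="0 0 9 0.009 0.047 0.002 0.087; 0 0 18 0.018 0.095 0.003 0.087; 0 0 27 0.028 0.142 0.005 0.087; 0 0 36 0.037 0.190 0.006 0.087; 0 0 45 0.046 0.238 0.008 0.087")

```text
time: 1.35
ee_pos: [0.4803, 0.2347, 0.2047]
eef_rot: [0.991, -0.131, -0.0, 0.001]
ft_force: [1.3, 0.9, -0.2]
width: 0.0871
```

```bash
python3 -c "
from h import *
plan((.59,.1115,.2),-45.7)"
```

```text
t 1.35 yaw now -15.07 p [0.4803 0.2347 0.2047] w 0.0871 f [ 1.3  0.9 -0.2]
turn [ 1.000e-01 -1.000e-02  3.063e+01] shift [0.138  0.0905 0.0048]
```

Call:
carry_out(increments="0 0 8 0.035 0.023 0.002 0.087; 0 0 16 0.070 0.046 0.003 0.087; 0 0 24 0.105 0.068 0.004 0.087; 0 0 30.6 0.138 0.0905 0.005 0.087; 0 0 30.6 0.138 0.0905 0.005 0.087")

```text
time: 1.98
ee_pos: [0.5911, 0.1078, 0.1993]
eef_rot: [0.92, -0.391, 0.0, 0.002]
ft_force: [0.1, 0.1, -0.4]
width: 0.0871
```

```bash
python3 -c "
from h import *
plan((.59,.1115,.2),-45.7)
grab('wrist','w1')
im,P=cloud('w1')
hsv=cv2.cvtColor(im,cv2.COLOR_BGR2HSV); H,S,V=[hsv[...,i].astype(int) for i in range(3)]
m=((H>18)&(H<35)&(S>130)&(V>90)&(P[...,2]>.047)&(P[...,2]<.062)).astype(np.uint8)
n,l,st,ce=cv2.connectedComponentsWithStats(m)
for i in range(1,n):
  if st[i,4]>50:
    t=P[l==i];print(ce[i],st[i,4],t.mean(0),cv2.minEnclosingCircle(t[:,:2].astype(np.float32)),cv2.fitEllipse(t[:,:2].astype(np.float32)*1000)) 
"
```

```text
t 1.98 yaw now -46.03 p [0.5911 0.1078 0.1993] w 0.0871 f [ 0.1  0.1 -0.4]
turn [ 0.19 -0.12 -0.33] shift [-0.0034 -0.0018 -0.0007]
[306.21520706 221.91921249] 1473 [0.5899539  0.11402181 0.05352464] ((0.5899376273155212, 0.11349017173051834), 0.023107001557946205) ((590.6207885742188, 113.92894744873047), (38.59812927246094, 39.545082092285156), 116.56649017333984)
```

View pics/w1.png

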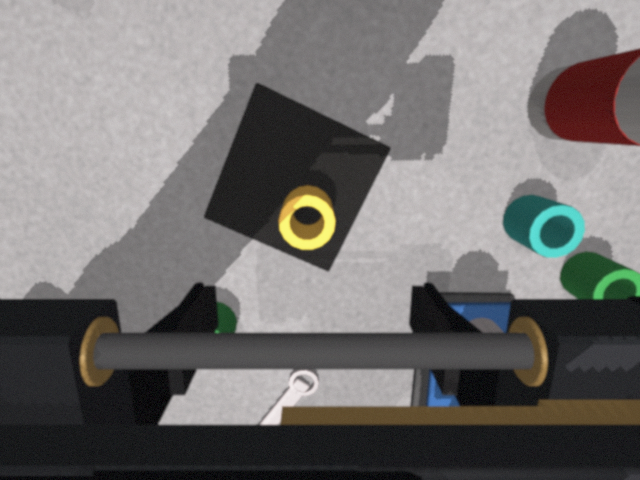

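```bash
python3 -c "
from h import *
plan((.5898,.1128,.02),-45.7)"
```

```text
t 2.02 yaw now -45.8 p [0.5902 0.1101 0.1993] w 0.0871 f [ 0.5  0.9 -0.1]
turn [ 0.17 -0.05 -0.1 ] shift [-0.0024 -0.0021  0.1793]
```

Call:
carry_out(increments="0.17 -0.05 -0.1 -0.0024 -0.0021 0.045 0.087; 0.17 -0.05 -0.1 -0.0024 -0.0021 0.09 0.087; 0.17 -0.05 -0.1 -0.0024 -0.0021 0.135 0.087; 0.17 -0.05 -0.1 -0.0024 -0.0021 0.165 0.087; 0.17 -0.05 -0.1 -0.0024 -0.0021 0.179 0.087", squeeze=20)

```text
time: 2.65
ee_pos: [0.5882, 0.1139, 0.0186]
eef_rot: [0.922, -0.387, -0.001, 0.001]
ft_force: [0.6, 0.4, 0.2]
width: 0.0868
```

```bash
python3 -c "
from h import *
plan((.5898,.1128,.02),-45.7)"
```

```text
t 2.65 yaw now -45.56 p [0.5882 0.1139 0.0186] w 0.0868 f [0.6 0.4 0.2]
turn [0.12 0.11 0.14] shift [ 0.0019 -0.0004 -0.0015]
```

Call:
carry_out(increments="0.1 0.1 0.1 0.0015 0 0 0.03; 0.1 0.1 0.1 0.0015 0 0 0.03; 0.1 0.1 0.1 0.0015 0 0 0.03; 0.1 0.1 0.1 0.0015 0 0 0.03; 0.1 0.1 0.1 0.0015 0 0 0.03", squeeze=20)

```text
time: 3.28
ee_pos: [0.5894, 0.1129, 0.0189]
eef_rot: [0.922, -0.388, 0.0, -0.0]
ft_force: [-0.9, -0.1, 1.5]
width: 0.045
```

Call:
carry_out(increments="0 0 0 0 0 0 0.03; 0 0 0 0 0 -0.02 0.03; 0 0 0 0 0 -0.05 0.03; 0 0 0 0 0 -0.09 0.03; 0 0 0 0 0 -0.13 0.03")

```text
time: 3.9
ee_pos: [0.5894, 0.1127, 0.1514]
eef_rot: [0.922, -0.388, 0.0, -0.0]
ft_force: [0.8, 0.7, -1.4]
width: 0.0446
```

```bash
python3 -c "
from h import *
plan((.484,-.204,.2),-45.7)
grab('wrist','w2')"
```

```text
t 3.9 yaw now -45.68 p [0.5894 0.1127 0.1514] w 0.0446 f [ 0.8  0.7 -1.4]
turn [-0.05 -0.02  0.02] shift [ 0.153   0.2966 -0.0487]
```

View pics/w2.png

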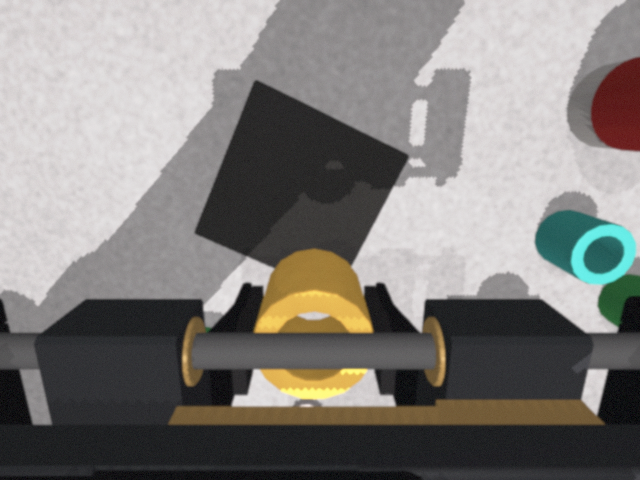

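The sleeve is held, at 44.6 mm width. I'll carry it high over the handle to a point above the empty seat.

Call:
carry_out(increments="0 0 0 0.015 0.029 -0.05 0.03; 0 0 0 0.038 0.074 -0.09 0.03; 0 0 0 0.063 0.121 -0.1 0.03; 0 0 0 0.088 0.17 -0.1 0.03; 0 0 0 0.113 0.218 -0.1 0.03")

```text
time: 4.58
ee_pos: [0.5132, -0.1225, 0.2572]
eef_rot: [0.921, -0.389, 0.004, -0.003]
ft_force: [0.0, -0.2, -0.9]
width: 0.0446
```

Call:
carry_out(increments="0 0 0 0.018 0.035 0 0.03; 0 0 0 0.032 0.062 0 0.03; 0 0 0 0.040 0.078 0 0.03; 0 0 0 0.040 0.078 0 0.03; 0 0 0 0.040 0.078 0 0.03")

```text
time: 5.2
ee_pos: [0.4856, -0.2046, 0.257]
eef_rot: [0.922, -0.388, 0.004, -0.004]
ft_force: [0.2, 0.9, -2.1]
width: 0.0451
```

```bash
python3 -c "
from h import *
plan((.484,-.204,.2),-45.7)
for n in('wrist','side','top'): grab(n,n+'3')
i=cv2.imread('pics/side3.png'); w=cv2.imread('pics/wrist3.png'); t=cv2.imread('pics/top3.png')
a=cv2.resize(i[200:380,220:420],(500,450)); b=cv2.resize(t[180:310,355:455],(300,390))
b=cv2.copyMakeBorder(b,0,60,0,0,0)
cv2.imwrite('pics/m3.png',np.hstack([a,b]))"
```

```text
t 5.2 yaw now -45.7 p [ 0.4856 -0.2046  0.257 ] w 0.0451 f [ 0.2  0.9 -2.1]
turn [-0.57 -0.23 -0.  ] shift [-0.0018  0.0012  0.0569]
```

View pics/wrist3.png

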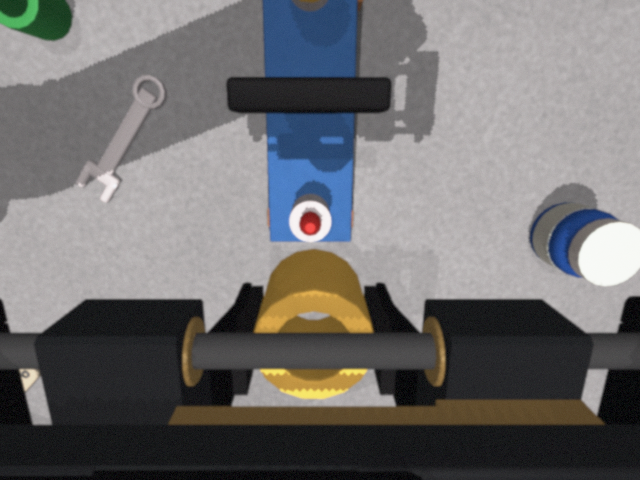

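View pics/m3.png

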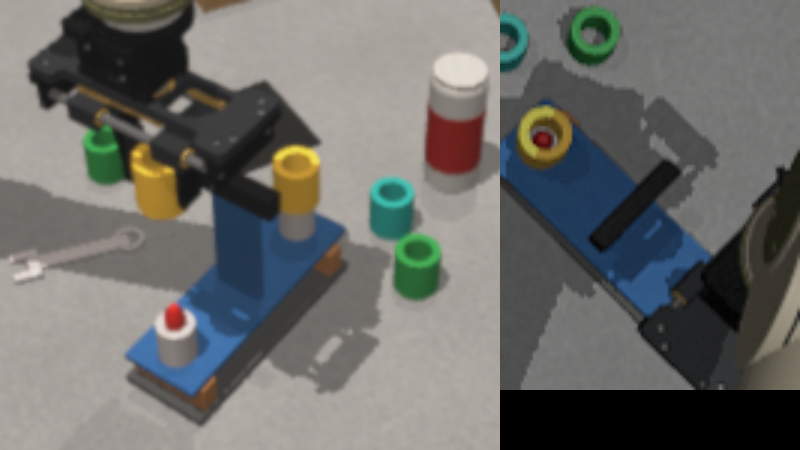

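The wrist picture shows the pin at (310,223) dead ahead and the handle parallel to the jaws. I'll measure the seat and the held sleeve in that same frame.

```bash
python3 -c "
from h import *
im,P=cloud('wrist3')
hsv=cv2.cvtColor(im,cv2.COLOR_BGR2HSV); H,S,V=[hsv[...,i].astype(int) for i in range(3)]
f=lambda t:(len(t),t.mean(0).round(4),[round(float(x),4) for x in (*cv2.minEnclosingCircle(t[:,:2].astype(np.float32))[0],cv2.minEnclosingCircle(t[:,:2].astype(np.float32))[1])])
red=((H<8)|(H>172))&(S>130); 
box=np.zeros(H.shape,bool); box[185:245,280:340]=1
print('pin',f(P[red&box&(P[...,2]>.098)]), np.nanmax(P[...,2][red&box]))
wh=box&(S<70)&(V>120)&(abs(P[...,2]-.088)<.006); print('ped',f(P[wh]),cv2.fitEllipse(P[wh][:,:2].astype(np.float32)*1000))
bl=(H>100)&(H<125)&(S>120)&(abs(P[...,2]-.048)<.006)
hd=box*0; hd[70:120,220:400]=1
h=(hd>0)&(P[...,2]>.17)&(P[...,2]<.21); q=P[h]; print('handle',q.mean(0),cv2.minAreaRect(q[:,:2].astype(np.float32)),np.median(q[:,2]))
y=(H>15)&(H<35)&(S>120)&(P[...,2]>.2); q=P[y]; print('sleeve',len(q),q.min(0),q.max(0))
tp=q[q[:,2]>np.percentile(q[:,2],98)-.004]; print(f(tp))
E=np.load('pics/wrist3.npz')['E'];print(E.round(3))
# outer front wall circle fit: points on outer cylinder in front
from scipy.optimize import least_squares
b=y.copy(); b[300:]=0
q=P[b]; 
s=least_squares(lambda c:np.hypot(q[:,0]-c[0],q[:,1]-c[1])-.023,[.4856,-.2046],loss='soft_l1',f_scale=.002); print('cyl',len(q),s.x,np.abs(s.fun).mean(), q[:,2].min(),q[:,2].max())
"
```

```text
pin (320, array([ 0.4862, -0.2009,  0.1062]), [0.4856, -0.2018, 0.0085]) 0.11197641491505933
ped (937, array([ 0.4859, -0.2015,  0.088 ]), [0.4847, -0.2028, 0.0182]) ((484.48272705078125, -202.7934112548828), (30.09467887878418, 31.591196060180664), 133.76901245117188)
handle [ 0.55227903 -0.13664068  0.19262637] ((0.5523262023925781, -0.1363072395324707), (0.018013203516602516, 0.09041446447372437), 44.29755401611328) 0.19296703690529154
sleeve 19254 [ 0.43333128 -0.26128332  0.24358871] [ 0.56587499 -0.12529643  0.37263047]
(6205, array([ 0.5122, -0.198 ,  0.3561]), [0.505, -0.1912, 0.0519])
[[ 0.698 -0.689 -0.193  0.54 ]
 [-0.716 -0.671 -0.194 -0.15 ]
 [ 0.004  0.273 -0.962  0.42 ]
 [ 0.     0.     0.     1.   ]]
cyl 3784 [ 0.48564381 -0.20463302] 0.00038199794499847766 0.24563727736020735 0.2940066490803712
```

```bash
python3 -c "
from h import *
plan((.4846,-.203,.135),-45.7)"
```

```text
t 5.35 yaw now -45.66 p [ 0.4856 -0.2046  0.2567] w 0.0448 f [ 0.  -0.1 -1.8]
turn [-0.53 -0.22  0.04] shift [-0.0023  0.0007  0.1217]
```

Call:
carry_out(increments="-0.53 -0.22 0 -0.0023 0.0007 0.03 0.03; -0.53 -0.22 0 -0.0023 0.0007 0.06 0.03; -0.53 -0.22 0 -0.0023 0.0007 0.09 0.03; -0.53 -0.22 0 -0.0023 0.0007 0.115 0.03; -0.53 -0.22 0 -0.0023 0.0007 0.1217 0.03")

```text
time: 5.98
ee_pos: [0.484, -0.2021, 0.1337]
eef_rot: [0.922, -0.388, -0.001, 0.0]
ft_force: [-0.3, -0.5, -1.9]
width: 0.0448
```

Call:
carry_out(increments="0 0 0 0 0 0 0.03; 0 0 0 0 0 0 0.03; 0 0 0 0 0 0 0.03; 0 0 0 0 0 0 0.03; 0 0 0 0 0 0 0.03")

```text
time: 6.6
ee_pos: [0.4841, -0.2022, 0.1339]
eef_rot: [0.922, -0.388, -0.001, 0.0]
ft_force: [0.5, 0.2, -2.3]
width: 0.0446
```

```bash
python3 -c "
from h import *
plan((.4846,-.203,.1045),-45.7)
for n in('wrist','side'): grab(n,n+'4')
i=cv2.imread('pics/side4.png'); w=cv2.imread('pics/wrist4.png')
cv2.imwrite('pics/m4.png',np.hstack([cv2.resize(i[230:380,240:380],(420,450)),cv2.resize(w[200:420,210:410],(380,450))]))
im,P=cloud('wrist4')
hsv=cv2.cvtColor(im,cv2.COLOR_BGR2HSV); H,S,V=[hsv[...,i].astype(int) for i in range(3)]
y=(H>15)&(H<35)&(S>120)&(P[...,2]>.1)&(P[...,2]<.18); y[300:]=0;q=P[y]
from scipy.optimize import least_squares
s=least_squares(lambda c:np.hypot(q[:,0]-c[0],q[:,1]-c[1])-.023,[.4856,-.2046],loss='soft_l1',f_scale=.002); print('cyl',len(q),s.x, q[:,2].min(),q[:,2].max())
wh=(S<70)&(V>90)&(abs(P[...,2]-.088)<.004)&(abs(P[...,0]-.485)<.03)&(abs(P[...,1]+.203)<.03);print(wh.sum(), P[wh].min(0) if wh.any() else '',P[wh].max(0) if wh.any() else '')
"
```

```text
t 6.6 yaw now -45.61 p [ 0.4841 -0.2022  0.1339] w 0.0446 f [ 0.5  0.2 -2.3]
turn [0.08 0.1  0.09] shift [0.001  0.0002 0.0294]
cyl 3764 [ 0.48437145 -0.20205396] 0.12180007083507882 0.17056521130907834
486 [ 0.47912118 -0.20959131  0.08402221] [ 0.50272291 -0.18459615  0.09007107]
```

View pics/m4.png

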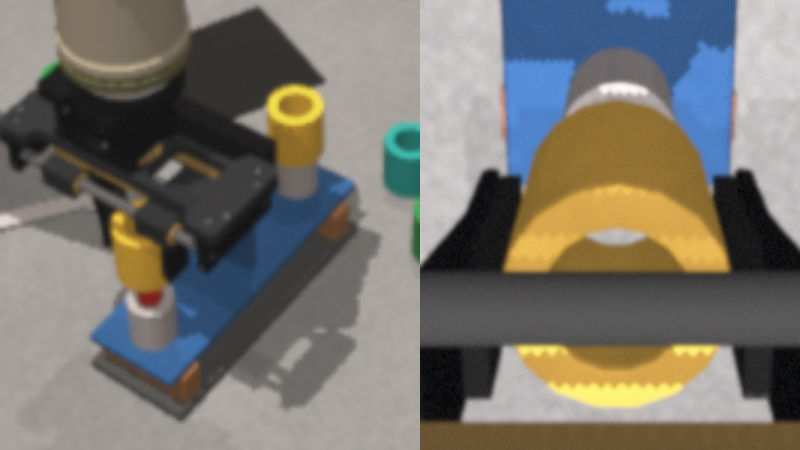

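The sleeve hangs centred above the pin in both views, within about 1 mm. I'll lower it slowly.

Call:
carry_out(increments="0.1 0.1 0.1 0.001 0 0.006 0.03; 0.1 0.1 0.1 0.001 0 0.012 0.03; 0.1 0.1 0.1 0.001 0 0.018 0.03; 0.1 0.1 0.1 0.001 0 0.023 0.03; 0.1 0.1 0.1 0.001 0 0.026 0.03")

```text
time: 7.32
ee_pos: [0.4846, -0.2029, 0.1073]
eef_rot: [0.922, -0.388, -0.0, -0.0]
ft_force: [0.4, -0.1, -1.1]
width: 0.0449
```

Call:
carry_out(increments="0 0 0 0 0 0.001 0.03; 0 0 0 0 0 0.002 0.03; 0 0 0 0 0 0.0025 0.03; 0 0 0 0 0 0.003 0.03; 0 0 0 0 0 0.003 0.03")

```text
time: 7.95
ee_pos: [0.4846, -0.2028, 0.1043]
eef_rot: [0.921, -0.388, -0.0, -0.0]
ft_force: [0.5, 0.2, -0.7]
width: 0.0444
```

```bash
python3 -c "
from h import *
plan((.4846,-.203,.1045),-45.7)
for n in('wrist','side'): grab(n,n+'5')
i=cv2.imread('pics/side5.png'); w=cv2.imread('pics/wrist5.png')
cv2.imwrite('pics/m5.png',np.hstack([cv2.resize(i[230:380,240:380],(420,450)),cv2.resize(w[200:420,210:410],(380,450))]))
"
```

```text
t 7.95 yaw now -45.71 p [ 0.4846 -0.2028  0.1043] w 0.0444 f [ 0.5  0.2 -0.7]
turn [ 0.    0.02 -0.01] shift [ 0.0001  0.0001 -0.0002]
```

View pics/m5.png

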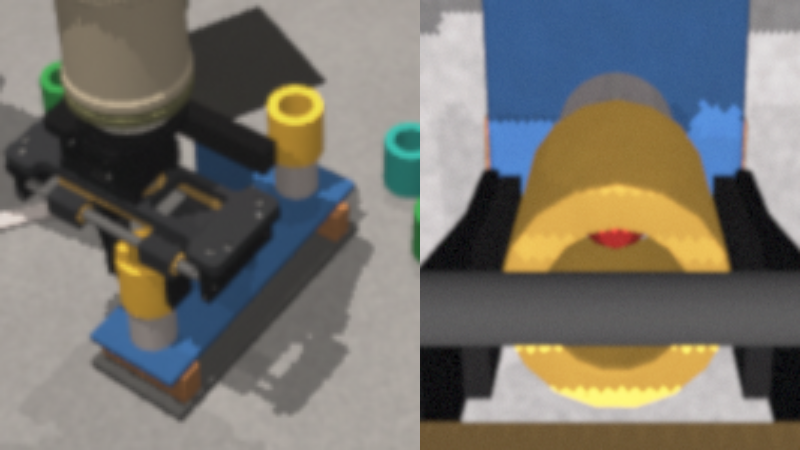

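The red pin shows inside the bore. I'll go a touch lower until contact.

Call:
carry_out(increments="0 0 0 0 0 0.0005 0.03; 0 0 0 0 0 0.001 0.03; 0 0 0 0 0 0.0015 0.03; 0 0 0 0 0 0.0015 0.03; 0 0 0 0 0 0.0015 0.03")

```text
time: 8.68
ee_pos: [0.4846, -0.2029, 0.1029]
eef_rot: [0.921, -0.388, -0.0, -0.0]
ft_force: [0.8, -0.2, -0.5]
width: 0.0446
```

Call:
carry_out(increments="0 0 0 0 0 0.0007 0.045; 0 0 0 0 0 0.0007 0.047; 0 0 0 0 0 0.0007 0.052; 0 0 0 0 0 0.0007 0.06; 0 0 0 0 0 0.0007 0.075")

```text
time: 9.3
ee_pos: [0.4846, -0.2028, 0.1021]
eef_rot: [0.922, -0.388, -0.0, -0.0]
ft_force: [1.1, 0.4, 0.2]
width: 0.0629
```

Call:
carry_out(increments="0 0 0 0 0 0 0.087; 0 0 0 0 0 0 0.087; 0 0 0 0 0 0 0.087; 0 0 0 0 0 0 0.087; 0 0 0 0 0 0 0.087")

```text
time: 9.93
ee_pos: [0.4846, -0.2028, 0.1021]
eef_rot: [0.922, -0.388, -0.0, -0.0]
ft_force: [-0.2, -0.1, -0.3]
width: 0.087
```

Call:
carry_out(increments="0 0 0 0 0 -0.02 0.087; 0 0 0 0 0 -0.05 0.087; 0 0 0 0 0 -0.09 0.087; 0 0 0 0 0 -0.13 0.087; 0 0 0 0 0 -0.16 0.087")

```text
time: 10.55
ee_pos: [0.4848, -0.2031, 0.2639]
eef_rot: [0.921, -0.388, 0.0, -0.0]
ft_force: [-0.2, 0.8, -0.3]
width: 0.0872
```

```bash
python3 -c "
from h import *
plan((.5525,-.137,.25),44.3)
for n in('wrist','side'): grab(n,n+'6')
i=cv2.imread('pics/side6.png'); w=cv2.imread('pics/wrist6.png')
cv2.imwrite('pics/m6.png',np.hstack([cv2.resize(i[230:380,240:380],(330,353)),cv2.resize(w,(470,353))]))
im,P=cloud('wrist6')
hsv=cv2.cvtColor(im,cv2.COLOR_BGR2HSV); H,S,V=[hsv[...,i].astype(int) for i in range(3)]
for nm,c in(('new',(.4846,-.203)),('old',(.62,-.071))):
  y=(H>15)&(H<35)&(S>100)&(P[...,2]>.13)&(P[...,2]<.148)&(np.hypot(P[...,0]-c[0],P[...,1]-c[1])<.035);q=P[y]
  if len(q): print(nm,len(q),cv2.minEnclosingCircle(q[:,:2].astype(np.float32)),np.median(q[:,2]))
h=(P[...,2]>.185)&(P[...,2]<.2)&(V<90)&(np.hypot(P[...,0]-.553,P[...,1]+.137)<.07);q=P[h];print(len(q),cv2.minAreaRect(q[:,:2].astype(np.float32)),np.median(q[:,2]))
"
```

```text
t 10.55 yaw now -45.72 p [ 0.4848 -0.2031  0.2639] w 0.0872 f [-0.2  0.8 -0.3]
turn [-2.000e-02 -7.000e-02 -9.002e+01] shift [-0.     -0.0946  0.014 ]
new 1825 ((0.4854637682437897, -0.20206868648529053), 0.022819945588707924) 0.13786867748790088
5526 ((0.5524616837501526, -0.13636493682861328), (0.01808318682014942, 0.09015686064958572), 44.2852897644043) 0.1929738685424193
```

View pics/m6.png

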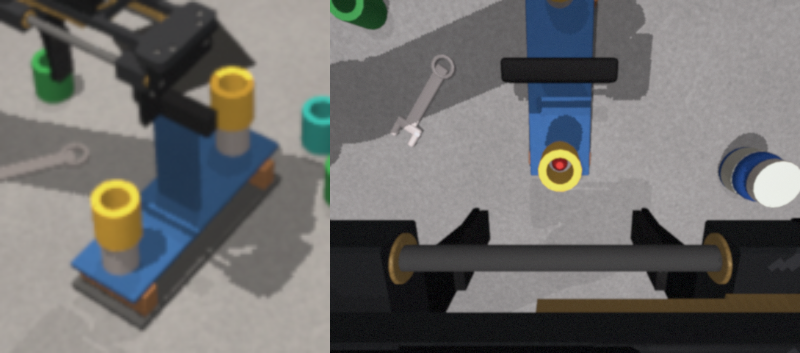

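The sleeve is seated: its top is at 0.1379 m against 0.138 expected, and the pin shows in the bore. Next the handle, with a 90° turn above it.

Call:
carry_out(increments="0 0 -9 0 -0.01 0 0.087; 0 0 -18 0 -0.025 0 0.087; 0 0 -27 0 -0.045 0 0.087; 0 0 -36 0 -0.065 0 0.087; 0 0 -45 0 -0.08 0 0.087")

```text
time: 11.28
ee_pos: [0.5435, -0.1468, 0.2644]
eef_rot: [1.0, -0.003, 0.002, 0.0]
ft_force: [-0.2, 0.1, -1.4]
width: 0.0867
```

```bash
python3 -c "
from h import *
plan((.5525,-.1366,.25),44.3)"
```

```text
t 11.28 yaw now -0.38 p [ 0.5435 -0.1468  0.2644] w 0.0867 f [-0.2  0.1 -1.4]
turn [  0.08  -0.18 -44.68] shift [ 0.0089 -0.0102  0.0144]
```

Call:
carry_out(increments="0 0 -10 0.002 -0.002 0.003 0.087; 0 0 -20 0.004 -0.004 0.006 0.087; 0 -0.1 -30 0.006 -0.007 0.01 0.087; 0 -0.18 -40 0.008 -0.009 0.014 0.087; 0.08 -0.18 -44.7 0.009 -0.0102 0.0144 0.087")

```text
time: 11.9
ee_pos: [0.5522, -0.1364, 0.2486]
eef_rot: [0.925, 0.379, -0.001, -0.0]
ft_force: [0.2, 0.1, -0.4]
width: 0.0869
```

Call:
carry_out(increments="0 0 0 0 0 0 0.087; 0 0 0 0 0 0 0.087; 0 0 0 0 0 0 0.087; 0 0 0 0 0 0 0.087; 0 0 0 0 0 0 0.087")

```text
time: 12.52
ee_pos: [0.5522, -0.1364, 0.2487]
eef_rot: [0.925, 0.379, -0.001, -0.0]
ft_force: [0.1, 0.4, 0.3]
width: 0.087
```

```bash
python3 -c "
from h import *
plan((.5525,-.1366,.161),44.3)"
```

```text
t 12.53 yaw now 44.54 p [ 0.5522 -0.1364  0.2487] w 0.087 f [0.1 0.4 0.3]
turn [-0.07  0.06  0.24] shift [0.0002 0.0005 0.0877]
```

Call:
carry_out(increments="0 0 0.2 0.0002 0.0004 0.02 0.087; 0 0 0.2 0.0002 0.0004 0.04 0.087; 0 0 0.2 0.0002 0.0004 0.06 0.087; 0 0 0.2 0.0002 0.0004 0.08 0.087; 0 0 0.2 0.0002 0.0004 0.0875 0.087")

```text
time: 13.15
ee_pos: [0.552, -0.1364, 0.1602]
eef_rot: [0.926, 0.377, -0.001, -0.001]
ft_force: [0.1, 0.5, 0.9]
width: 0.0871
```

```bash
python3 -c "
from h import *
plan((.5525,-.1366,.161),44.3)
grab('side','side7')
i=cv2.imread('pics/side7.png')
cv2.imwrite('pics/m7.png',cv2.resize(i[200:380,220:400],(540,540)))"
```

```text
t 13.15 yaw now 44.33 p [ 0.552  -0.1364  0.1602] w 0.0871 f [0.1 0.5 0.9]
turn [-0.13  0.12  0.03] shift [ 0.0002  0.0005 -0.0008]
```

View pics/m7.png

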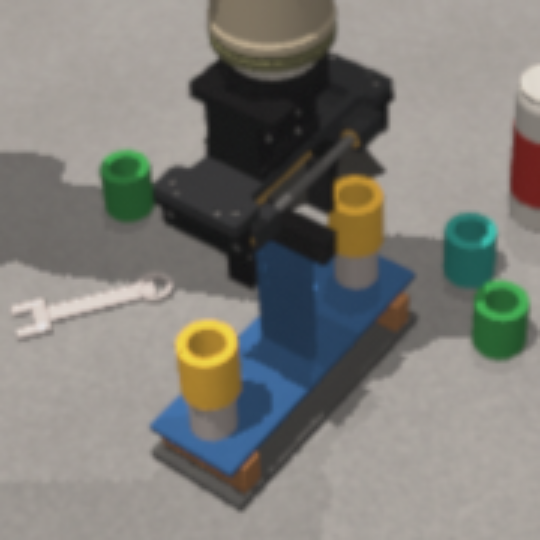

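The fingers straddle the bar clear of both sleeves. I'll close gently and then grip hard.

Call:
carry_out(increments="0 0 0 0 0 0 0.07; 0 0 0 0 0 0 0.055; 0 0 0 0 0 0 0.04; 0 0 0 0 0 0 0.03; 0 0 0 0 0 0 0.024", squeeze=15)

```text
time: 13.82
ee_pos: [0.552, -0.1364, 0.16]
eef_rot: [0.926, 0.377, -0.001, -0.001]
ft_force: [-0.5, 0.5, -0.2]
width: 0.045
```

Call:
carry_out(increments="0 0 0 0 0 0 0.018; 0 0 0 0 0 0 0.012; 0 0 0 0 0 0 0.01; 0 0 0 0 0 0 0.01; 0 0 0 0 0 0 0.01")

```text
time: 14.45
ee_pos: [0.5518, -0.1366, 0.16]
eef_rot: [0.926, 0.377, -0.002, -0.001]
ft_force: [-0.7, -0.4, 0.6]
width: 0.0175
```

Call:
carry_out(increments="0 0 0 0 0 0 0.01; 0 0 0 0 0 0 0.01; 0 0 0 0 0 0 0.01; 0 0 0 0 0 0 0.01; 0 0 0 0 0 0 0.01", squeeze=55)

```text
time: 15.08
ee_pos: [0.5518, -0.1366, 0.16]
eef_rot: [0.926, 0.377, -0.002, -0.001]
ft_force: [-0.3, -0.4, -0.0]
width: 0.0172
```

Call:
carry_out(increments="0 0 0 0 0 -0.002 0.01; 0 0 0 0 0 -0.005 0.01; 0 0 0 0 0 -0.009 0.01; 0 0 0 0 0 -0.013 0.01; 0 0 0 0 0 -0.016 0.01")

```text
time: 15.7
ee_pos: [0.552, -0.1366, 0.1764]
eef_rot: [0.926, 0.377, -0.001, -0.001]
ft_force: [-0.7, -0.2, -7.5]
width: 0.0178
```

```bash
python3 -c "
from h import *
plan((.552,-.1364,.24),44.3)
grab('side','side8')
i=cv2.imread('pics/side8.png')
cv2.imwrite('pics/m8.png',cv2.resize(i[200:380,220:400],(540,540)))"
```

```text
t 15.7 yaw now 44.33 p [ 0.552  -0.1366  0.1764] w 0.0178 f [-0.7 -0.2 -7.5]
turn [-0.12  0.13  0.02] shift [ 0.     -0.0003 -0.0636]
```

View pics/m8.png

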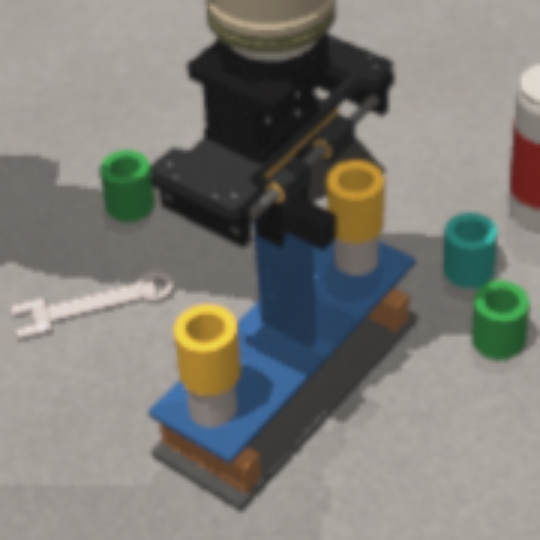

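It lifts level and takes the full weight (7.5 N). I'll raise it to about 70 mm.

Call:
carry_out(increments="0 0 0 0 0 -0.004 0.01; 0 0 0 0 0 -0.010 0.01; 0 0 0 0 0 -0.017 0.01; 0 0 0 0 0 -0.024 0.01; 0 0 0 0 0 -0.030 0.01")

```text
time: 16.38
ee_pos: [0.5523, -0.1367, 0.2073]
eef_rot: [0.926, 0.377, -0.001, -0.0]
ft_force: [-0.9, -0.3, -6.9]
width: 0.0177
```

Call:
carry_out(increments="0 0 0 0 0 -0.007 0.01; 0 0 0 0 0 -0.014 0.01; 0 0 0 0 0 -0.020 0.01; 0 0 0 0 0 -0.024 0.01; 0 0 0 0 0 -0.026 0.01")

```text
time: 17.0
ee_pos: [0.5524, -0.1367, 0.2335]
eef_rot: [0.926, 0.377, -0.001, -0.0]
ft_force: [-0.8, 0.2, -6.2]
width: 0.0177
```

Call:
carry_out(increments="0 0 0 0 0 0 0.01; 0 0 0 0 0 0 0.01; 0 0 0 0 0 0 0.01; 0 0 0 0 0 0 0.01; 0 0 0 0 0 0 0.01")

```text
time: 17.62
ee_pos: [0.5523, -0.1367, 0.2335]
eef_rot: [0.926, 0.377, -0.001, -0.0]
ft_force: [-0.4, -0.9, -6.9]
width: 0.0175
```

```bash
python3 -c "
from h import *
plan((.552,-.1364,.24),44.3); print(np.abs(r.read_state()['joint_vel']).max())
grab('side','side9');grab('top','top9')
i=cv2.imread('pics/side9.png')
cv2.imwrite('pics/m9.png',cv2.resize(i[180:380,220:420],(540,540)))
for t in('side9','top9'):
  im,P=cloud(t);hsv=cv2.cvtColor(im,cv2.COLOR_BGR2HSV); H,S,V=[hsv[...,i].astype(int) for i in range(3)]
  k=(H>100)&(H<125)&(S>120)&(abs(P[...,2]-.118)<.012)&(np.hypot(P[...,0]-.552,P[...,1]+.137)<.14); q=P[k]
  A=np.c_[q[:,:2]-[.552,-.137],np.ones(len(q))]; c=np.linalg.lstsq(A,q[:,2],rcond=None)[0]; print(t,'plate',len(q),np.median(q[:,2]),'slopes',c)
  for c in((.4846,-.203),(.62,-.071)):
    y=(H>15)&(H<35)&(S>100)&(P[...,2]>.19)&(P[...,2]<.222)&(np.hypot(P[...,0]-c[0],P[...,1]-c[1])<.035);q=P[y]
    if len(q)>5: print('sleeve',len(q),cv2.minEnclosingCircle(q[:,:2].astype(np.float32)),np.percentile(q[:,2],90))
"
```

```text
t 17.62 yaw now 44.32 p [ 0.5523 -0.1367  0.2335] w 0.0175 f [-0.4 -0.9 -6.9]
turn [-0.09  0.09  0.02] shift [-0.     -0.0005 -0.0065]
0.002403699340104966
side9 plate 1652 0.12040280922720198 slopes [-0.00016106  0.00058285  0.12052746]
sleeve 385 ((0.4857318699359894, -0.20428314805030823), 0.02502799965441227) 0.21148875500189707
sleeve 309 ((0.6209986209869385, -0.07295021414756775), 0.024902446195483208) 0.21097576284423053
top9 plate 675 0.12220167525164927 slopes [ 0.00081284 -0.00511614  0.12238745]
sleeve 77 ((0.6203618049621582, -0.06950502842664719), 0.022574394941329956) 0.21430138265599058
```

View pics/m9.png

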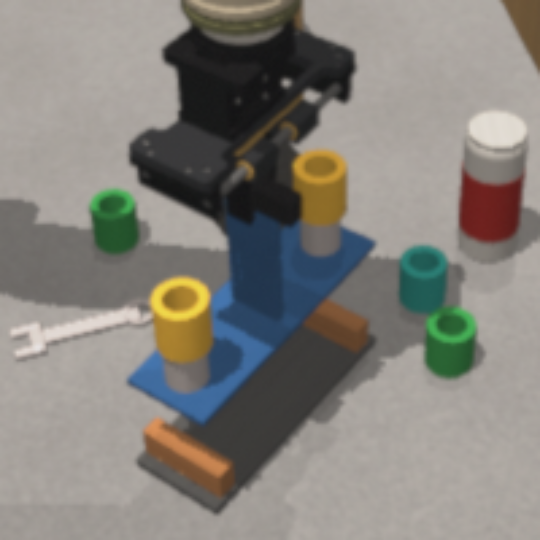

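The plate is level (slopes under 0.006) and 73 mm above the bars. Both sleeves are seated and the arm is steady, so I'm handing the job in.

```bash
python3 -c "
from bench import r
print(r.close_job())"
```

```text
the job is handed in; nothing more can be done
None
```

I put the loose yellow sleeve over the red pin on the empty pedestal and let go of it while the carrier was still on its stand. I then took the carrier by the black handle with a 55 N grip setting and lifted it. The job was handed in at about 17.7 s, with the carrier held up there.

- **Sleeve seated:** after I let go, the top of the sleeve measured 0.1379 m, against 0.138 m expected. The pin was visible in the bore.
- **Lift:** the carrier plate was about 73 mm above the stand's bars and within 0.006 rad of level. Joint speeds were close to zero.
- **Both sleeves while lifted:** the side camera put both tops at about 0.211 m, as expected for seated sleeves. In the top view only the fitted sleeve could be measured, because the gripper hid the other.
- **Weight on the wrist:** the wrist carried about 7 N, which fits the carrier plus two sleeves.
- **Other objects:** I never reached for the can, jar, carton, wrench or the green and turquoise look-alikes. I did not re-measure their positions at the end.

The two fixed cameras disagreed by about 2 mm on heights and positions, which is within their calibration. No check failed.

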